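# Clamp the glued stack with the twist-lock pole

### The job

The glued plywood stack in the bench press needs clamping: turn the orange wing grip about a quarter turn anticlockwise to unlock the telescoping pole, slide the pole down until its sprung foot presses on the stack with about 10 N (never as much as 20 N), and while it presses turn the grip clockwise back in line with the press arm so that it locks. Then let go, leaving the pole holding that pressure, and leave the other things on the bench where they are.

Things in the scene. Friction and masses are not known exactly. Their poses are not given: they have to be found in the camera images.
- press: Small fixed bench press. Plywood slab 200 x 150 x 25 mm; a black column (30 x 40 mm, top 157 mm above the bench) 95 mm from the pole's axis carries an arm from there to an upright aluminium tube that guides the pole (collar 45 mm across, its top 165 mm above the bench). Origin: on the pole's axis at bench level; the column is on its -x side, z up.
- grip_mid (a point): Middle of the orange wing grip on top of the pole, on the pole's vertical axis: an upright bar 54 mm long (its x), 14 mm thick (its y), 36 mm high (its z, up), on a rubber mount that gives sideways 1 mm for 5 N. It stands 255 mm above the bench with the pole fully up, coming down with it. Take it from above by its thickness; it turns about its z.
- grip (a joint): Twist of the grip in rad, growing clockwise seen from above. 0: bar across the press arm (along the press's y), pole free; 1.57: bar in line with the arm. Free below 0.5; the lock bites from about 1.0 (turning resistance under 1 N m) and holds firmly above 1.2. Stops at -0.1 and 1.65. Starts at 1.3 to 1.55, locked; stays where it is left.
- pole (a joint): How far the pole is slid down, in m: 0 fully up, stop at 0.06. Starts at 0 to 0.012. Unlocked it slides down with a light steady drag of about 1 N (more upwards), enough to keep it from dropping; let go unlocked, the foot's spring pushes it back up some way. Not to be forced while locked.
- foot_home (a point): Fixed point on the pole's axis where the underside of the pole's rubber foot (32 mm across) stands with the pole fully up: 95 mm above the bench. The foot comes down with the pole. It is sprung, without preload: it gives about 1 mm for each 2 N, at most 10 mm.
- work: Blue locating tray 80 x 80 x 10 mm fixed on the slab under the pole, holding the layered plywood stack (66 x 66 mm). Origin: centre of the tray's underside, 25 mm above the bench. The stack's height differs from job to job: its top lies 20 to 42 mm above this origin and is not measured, so find it by feel.
- glue: White glue bottle with orange cap, 40 mm across, 110 mm high, standing close beside the press. Origin: centre of its underside. Not to be disturbed.
- screwdriver: Screwdriver with red handle lying on the bench close to the press. Origin: under its middle. Not to be disturbed.
- spool: Green filament spool lying flat, 200 mm across, 60 mm high. Origin: centre of its underside. Not to be disturbed.
- mug: Blue mug, 80 mm across, 90 mm high. Origin: centre of its underside. Not to be disturbed.
- flamingo: Pink flat flamingo figure on a round plywood foot 70 mm across, 170 mm high. Origin: centre of its underside. Not to be disturbed.
- screwbox: Grey divided parts tray, 120 x 90 x 40 mm. Origin: centre of its underside. Not to be disturbed.
- tape: Yellow tape ring lying flat, 90 mm across, 25 mm high. Origin: centre of its underside. Not to be disturbed.

How it is judged:
On the way, in this order (a step that is already met when the one before it is completed fails the run):
1. the grip is turned free (below 0.5 rad) before the pole is slid down (pole below 0.02 m) (value of joint grip below 0.5 rad and value of joint pole below 0.02 m), for 0.1 s.
2. with the grip still free (below 0.7 rad) the foot presses on the stack with 7 to 20 N (value of joint grip below 0.7 rad and contact force between work and anything else between 7 and 20 N), for 0.2 s.
At the end, for the whole second after the job is handed in: The grip is back in the locked position (above 1.2 rad) and let go, the pole stands still (within 5 mm/s) and its foot presses on the stack with 6.5 to 14 N (contact force between work and anything else between 6.5 and 14 N and value of joint grip above 1.2 rad and velocity of joint pole between -0.005 and 0.005 m/s); the robot touches nothing.
It fails at once if the stack is pressed with more than 20 N (contact force between work and anything else above 20 N).
It fails at once if a bystander is moved by more than 20 mm (distance of any of glue, screwdriver, spool, mug, flamingo, screwbox, tape from where it was at the start of the episode above 0.02 m).
It also fails if it takes over 64 s, if anything falls off the work surface, if the arm or the gripper's body presses on something with over 40 N, if the wrist force passes 120 N, or if a joint passes its speed limit or range.

### The arm

A 6-joint arm with a two-finger parallel gripper is mounted at the origin on the work surface. World frame = base frame: x ahead of the robot, y to its left, z up, the work surface at z = 0. Lengths are in m, angles in rad, forces in N, time in s.
With the tool pointing down it reaches from about 0.4 to 0.825 m from the base axis. Payload 7 kg.
Tool frame: the origin (TCP) lies midway between the tips of the shut fingers; the grasp point (between the pads) lies 19 mm behind it; z points along the fingers, y is the direction in which the jaws open and shut (so a half turn about z gives the same grasp; the last joint's range is limited). The gripper opens to 85 mm and grips with 20 to 120 N. Pads are 22 mm wide; open, the fingers measure 114 mm over their backs; the gripper's body (76 mm by 85 mm) begins 54 mm behind the grasp point. The pads swing forward as they close: fully open they stand 13 mm farther back than shut.
Start: joints at [-0.98, 0.359, 0.012, 0, -1.224, -0.288], TCP at [0.201, -0.644, 0.231] pointing down, gripper open.
Joint ranges: [-3.07, 3.07], [-1.43, 2.12], [-1.02, 1.25], [-3.03, 1.67], [-3.05, -0], [-3.03, 3.03]. Speed limits (rad/s): [2.39, 2.39, 3.01, 3.14, 3.14, 3.14].

### API

Orientations are given as a rotation vector (axis times angle).
In Python, from rig import state, eyes, ticket gives the robot as it stands.
- The arm moves only by the tool send_rows, never from a script. Its argument "deltas" is a list that holds one entry, the list of rows, each a list of 6 numbers: the shift along the tool's x, y, z each as a share of 0.04 m, from -1 to 1, then the turn, a rotation vector about the tool's x, y, z each as a share of 120 degrees, from -1 to 1. A call has 1 to 12 rows; each row shifts and turns the pose as measured when the row begins, along the tool's axes as they then stand; what a row does not reach is not made up. A row lasts 1/12 s, in which the tool goes at most 41.7 mm and 7.16 degrees, less where a joint would pass 70% of its speed; a pose out of reach is approached as far as the arm can. A call with a number of a shift or a turn outside -1 to 1 is refused whole. A call with a gripper value outside its range is refused whole. "jaw" is the opening, from -1 (shut) to 1 (fully open), set as the call begins (left out, the last holds). The fingers move at their own pace and stop on an object; the grip force is fixed at half the most. Time passes only in rows, so rows that do not move let the fingers close. It gives the time, the measured TCP pose, the force and the opening at its end, in the units of the state.
- state(): the state, without advancing time (a new reading comes with each control period).
- eyes.snapshot(name): name is "side" or "top" or "wrist"; returns (picture, depth): 384x512x3 uint8, red, green, blue; 384x512 float32, m along the optical axis (not along the pixel's ray), 0 where there is no reading.
- eyes.calibration(name): a dict with "K" (3x3 intrinsics, pixels), "view" (4x4, takes a point from world to camera coordinates); the wrist camera has in their place "T_tool_cam" (4x4, takes a point from camera to tool coordinates, whose origin is the TCP and whose axes are the flange's). Camera axes: x right, y down, z forward; pixel columns grow to the right and rows downward; lengths in m; the calibration is good to about 2 mm. A picture is of the moment at which its call begins: read the wrist's pose just before it. calibration takes no time and is no camera call.
- ticket.close_job(): hands the job in, once; it reports no verdict.
The state is a dict: "t": time; "joints": joint angles; "qvel": joint speeds; "joint_efforts": joint torques, N m; "tool_pos": TCP position; "eef_rot": TCP orientation; "ft_force": force on the tool from outside, world axes, zero at the start; "ft_torque": the same for the moment, N m; "opening": finger opening in m.
Only numpy, scipy, OpenCV 4.12 (cv2) and the standard library are available. Lean on these libraries where they do the work, as an engineer would, in place of code of your own. Each camera call takes 0.05 s, during which the arm holds its last target.

## Working session

There is one attempt and no reset: what is moved stays moved. The work goes in short steps, Python scripts to look and compute and a tool call to move; the robot and the scene stay as the last step left them, time stands still between calls to the robot, and variables do not carry over. Pictures are saved under pics/ and viewed, and the job is handed in when it is done.

Besides the shell and the picture viewer there is one more tool, called after ">>>" by a JSON object that holds its "api" and its "payload". send_rows: Moves the arm, as the interface text tells. Shift numbers are shares of 0.04 m and turn numbers shares of 120 degrees, none past 1 either way. Its arguments: {"type":"object","properties":{"deltas":{"type":"array"},"jaw":{"type":"number"}},"required":["deltas"]}

```bash
mkdir -p pics; ls
python3 - <<'E'
from rig import state, eyes
import cv2, numpy as np
print(state())
for n in ("top","side"):
    p,d=eyes.snapshot(n); cv2.imwrite(f"pics/{n}0.png",p[:,:,::-1]); np.save(f"pics/{n}0d.npy",d); np.save(f"pics/{n}0p.npy",p)
    print(n,eyes.calibration(n))
E
```

```text
pics
{'t': 0.0, 'joints': array([-9.79882247e-01,  3.59383044e-01,  1.10444622e-02, -3.32970399e-04,
       -1.22408966e+00, -2.88113870e-01]), 'qvel': array([ 1.30091659e-03, -1.25613442e-03, -4.77140740e-05, -1.29701150e-03,
       -2.61629136e-04, -1.74643770e-05]), 'joint_efforts': array([-2.38379558e-03, -5.83315122e+01,  2.93415070e+01,  6.93640262e+00,
       -6.08865506e-03,  3.60156321e-06]), 'tool_pos': array([ 0.20111361, -0.64383616,  0.23036299]), 'eef_rot': array([ 4.73584227e-01, -3.10527508e+00, -2.52869563e-03]), 'ft_force': array([ 0.15055499,  0.6992428 , -0.1437245 ]), 'ft_torque': array([-0.0567152 ,  0.09329499,  0.00998551]), 'opening': 0.08516656063784056}
top {'K': array([[353.2024417 ,   0.        , 252.06951242],
       [  0.        , 353.2024417 , 189.53108607],
       [  0.        ,   0.        ,   1.        ]]), 'view': array([[ 1.47957103e-02, -9.99887749e-01,  2.36155530e-03,
        -3.01223639e-02],
       [-9.96552181e-01, -1.49391064e-02, -8.16123383e-02,
         5.33321560e-01],
       [ 8.16384567e-02, -1.14590057e-03, -9.96661351e-01,
         1.14876535e+00],
       [ 0.00000000e+00,  0.00000000e+00,  0.00000000e+00,
         1.00000000e+00]])}
side {'K': array([[409.96134659,   0.        , 254.63653433],
       [  0.        , 409.96134659, 185.17328534],
       [  0.        ,   0.        ,   1.        ]]), 'view': array([[-0.98410381, -0.17601237, -0.02365048,  0.52311604],
       [-0.0671815 ,  0.49223272, -0.86786727,  0.19390456],
       [ 0.16439691, -0.85248261, -0.49623287,  1.43809473],
       [ 0.        ,  0.        ,  0.        ,  1.        ]])}
```

View pics/top0.png

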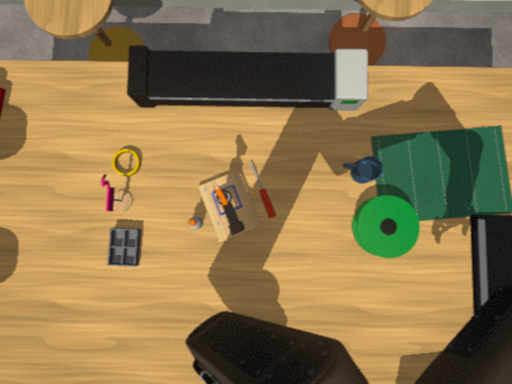

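View pics/side0.png

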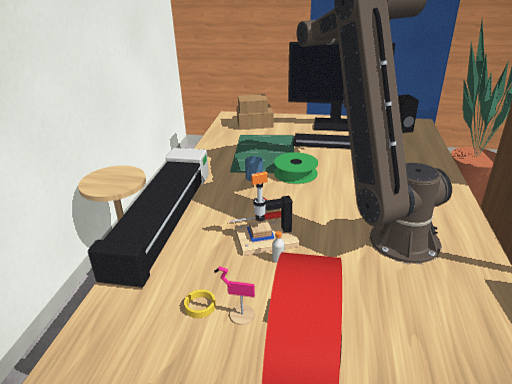

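The top view shows the press at about (230,205), with the orange grip at (222,196) and the glue bottle at (194,222). The screwdriver is at (264,195). Next I'll locate each one.

```bash
cat > h.py <<'E'
import numpy as np, cv2
from rig import state, eyes
from scipy.spatial.transform import Rotation as R
def cloud(n,p,d,pose=None):
    c=eyes.calibration(n); K=c['K']
    v,u=np.mgrid[:384,:512]
    P=np.stack([(u-K[0,2])*d/K[0,0],(v-K[1,2])*d/K[1,1],d],-1).reshape(-1,3)
    if n=='wrist':
        T=c['T_tool_cam']; P=P@T[:3,:3].T+T[:3,3]
        r,t=pose; P=P@R.from_rotvec(r).as_matrix().T+t
    else:
        V=np.linalg.inv(c['view']); P=P@V[:3,:3].T+V[:3,3]
    P[d.ravel()<=0]=np.nan
    return P.reshape(384,512,3)
def orange(p):
    h=cv2.cvtColor(p,cv2.COLOR_RGB2HSV)
    return (h[...,0]>6)&(h[...,0]<17)&(h[...,1]>190)&(h[...,2]>120)
E
python3 - <<'E'
from h import *
for n in("top","side"):
    p=np.load(f"pics/{n}0p.npy");d=np.load(f"pics/{n}0d.npy");P=cloud(n,p,d)
    m=orange(p)
    k,l,s,c=cv2.connectedComponentsWithStats(m.astype(np.uint8))
    for i in range(1,k):
        if s[i,4]>6:
            q=P[l==i]; print(n,s[i],c[i],np.nanmedian(q,0).round(3),np.nanmin(q,0).round(3),np.nanmax(q,0).round(3))
x=slice(150,260)
p=np.load("pics/top0p.npy")
cv2.imwrite("pics/topz.png",cv2.resize(p[150:260,170:300,::-1],None,fx=6,fy=5.45,interpolation=cv2.INTER_CUBIC))
p=np.load("pics/side0p.npy")
cv2.imwrite("pics/sidez.png",cv2.resize(p[155:275,200:330,::-1],None,fx=6,fy=5,interpolation=cv2.INTER_CUBIC))
P=cloud("top",None,np.load("pics/top0d.npy"))
for uv in [(222,196),(238,228),(204,186),(221,240),(259,222),(194,222),(270,215),(255,165)]: print(uv,P[uv[1],uv[0]].round(3))
E
```

```text
top [215 189  13  17  91] [221.63736264 196.72527473] [0.495 0.057 0.267] [0.475 0.043 0.023] [0.53  0.101 0.27 ]
top [190 220   5   6  24] [192.         222.29166667] [0.425 0.159 0.11 ] [0.416 0.152 0.108] [0.431 0.165 0.114]
side [252 174  15  11 104] [259.05769231 178.77884615] [0.498 0.073 0.25 ] [0.476 0.057 0.234] [0.52  0.086 0.266]
side [276 232   5   6  23] [278.04347826 234.30434783] [0.423 0.171 0.107] [0.416 0.159 0.097] [0.429 0.177 0.111]
(222, 196) [0.496 0.057 0.266]
(238, 228) [0.41  0.017 0.154]
(204, 186) [0.543 0.137 0.027]
(221, 240) [0.366 0.077 0.024]
(259, 222) [ 0.427 -0.046  0.026]
(194, 222) [0.425 0.153 0.112]
(270, 215) [ 0.45  -0.082  0.024]
(255, 165) [ 0.62  -0.031 -0.003]
```

View pics/topz.png

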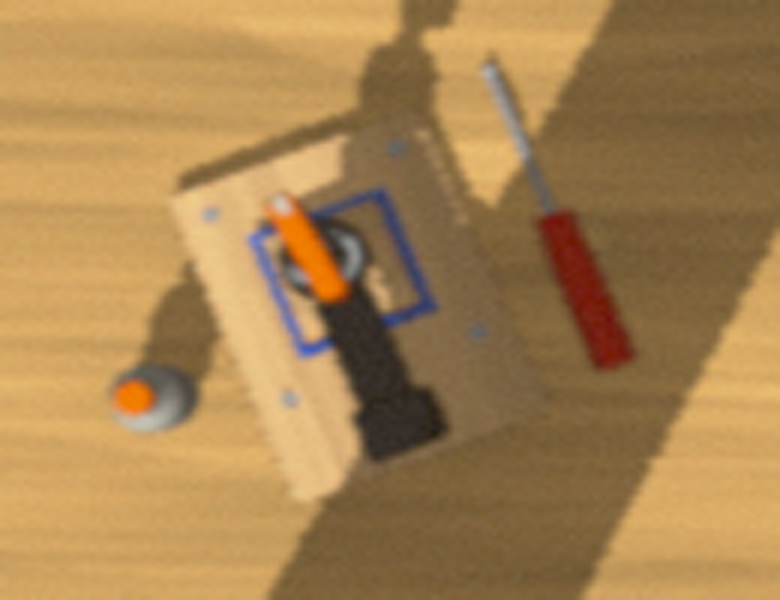

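View pics/sidez.png

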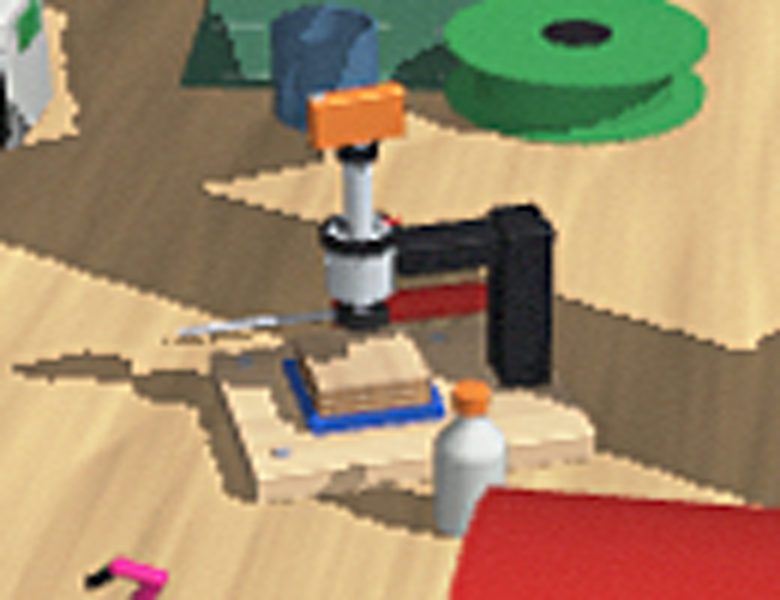

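>>> {"api": "send_rows", "payload": {"deltas": [[[-0.3, 0.35, -0.5, 0, 0, 0], [-0.6, 0.7, -0.35, 0, 0, 0], [-0.6, 0.7, -0.35, 0, 0, 0], [-0.6, 0.7, -0.3, 0, 0, 0], [-0.6, 0.7, -0.2, 0, 0, 0], [-0.6, 0.7, -0.2, 0, 0, 0], [-0.6, 0.7, -0.2, 0, 0, 0], [-0.6, 0.7, -0.2, 0, 0, 0], [-0.6, 0.7, -0.2, 0, 0, 0], [-0.6, 0.7, -0.2, 0, 0, 0], [-0.6, 0.7, -0.2, 0, 0, 0], [-0.6, 0.7, -0.2, 0, 0, 0]]]}}

```text
t: 1.1
tool_pos: [0.37, -0.2418, 0.352]
eef_rot: [0.455, -3.1, -0.026]
ft_force: [2.2, -0.1, -0.4]
opening: 0.0855
```

```bash
cat >> h.py <<'E'
def where(tgt=None,yaw_y=None):
    s=state(); M=R.from_rotvec(s['eef_rot']).as_matrix()
    yy=np.degrees(np.arctan2(M[1,1],M[0,1]))
    print('t',round(s['t'],2),'pos',s['tool_pos'].round(4),'yawY',yy.round(1),'tilt',np.degrees(np.arccos(-M[2,2])).round(2),'j',s['joints'].round(2),'F',s['ft_force'].round(1),'T',s['ft_torque'].round(2),'op',round(s['opening'],4))
    if tgt is not None: print('shift shares total',(M.T@(np.array(tgt)-s['tool_pos'])/.04).round(3))
    if yaw_y is not None:
        Mt=np.zeros((3,3));a=np.radians(yaw_y);Mt[:,1]=[np.cos(a),np.sin(a),0];Mt[:,2]=[0,0,-1];Mt[:,0]=np.cross(Mt[:,1],Mt[:,2])
        print('turn shares total',(R.from_matrix(M.T@Mt).as_rotvec()/np.radians(120)).round(4))
E
python3 -c "
from h import *
where((.495,.06,.36),115)
print(eyes.calibration('wrist'))"
```

```text
t 1.1 pos [ 0.37   -0.2418  0.352 ] yawY 106.7 tilt 1.07 j [-0.14 -0.09 -0.24 -0.01 -1.43 -1.13] F [ 2.2 -0.1 -0.4] T [-0.08 -0.2  -0.02] op 0.0855
shift shares total [-5.159  6.332 -0.115]
turn shares total [ 0.0087 -0.0019 -0.0693]
{'K': array([[318.16342419,   0.        , 254.14934014],
       [  0.        , 318.16342419, 191.63931348],
       [  0.        ,   0.        ,   1.        ]]), 'T_tool_cam': array([[ 8.02216144e-04, -9.49708980e-01, -3.13132895e-01,
         8.10515130e-02],
       [ 9.99999091e-01,  4.22450512e-04,  1.28063955e-03,
        -3.27730955e-04],
       [-1.08395173e-03, -3.13133638e-01,  9.49708455e-01,
        -1.42447566e-01],
       [ 0.00000000e+00,  0.00000000e+00,  0.00000000e+00,
         1.00000000e+00]])}
```

>>> {"api": "send_rows", "payload": {"deltas": [[[-0.57, 0.7, -0.02, 0.001, 0, -0.008], [-0.57, 0.7, -0.02, 0.001, 0, -0.008], [-0.57, 0.7, -0.02, 0.001, 0, -0.008], [-0.57, 0.7, -0.02, 0.001, 0, -0.008], [-0.57, 0.7, -0.02, 0.001, 0, -0.008], [-0.57, 0.7, -0.02, 0.001, 0, -0.008], [-0.57, 0.7, -0.02, 0.001, 0, -0.008], [-0.5, 0.6, 0, 0.001, 0, -0.008], [-0.2, 0.3, 0, 0, 0, 0], [0, 0, 0, 0, 0, 0], [0, 0, 0, 0, 0, 0]]]}}

```text
t: 2.02
tool_pos: [0.4663, 0.0625, 0.3605]
eef_rot: [0.686, -3.064, -0.001]
ft_force: [0.1, -0.9, 0.3]
opening: 0.0853
```

Run:
```python
from h import *
where((.495,.06,.36),115)
s=state(); p,d=eyes.snapshot('wrist'); cv2.imwrite('pics/w1.png',p[:,:,::-1])
P=cloud('wrist',p,d,(s['eef_rot'],s['tool_pos'])); m=orange(p)
k,l,st,c=cv2.connectedComponentsWithStats(m.astype(np.uint8))
for i in range(1,k):
    if st[i,4]>60:
        q=P[l==i]; q=q[np.isfinite(q[:,0])]
        print(st[i],np.median(q,0).round(4),q.min(0).round(3),q.max(0).round(3))
        zt=np.percentile(q[:,2],95); t=q[q[:,2]>zt-.004]
        if len(t)>30:
            r=cv2.minAreaRect(t[:,:2].astype(np.float32)*1000); print('top',zt,r)
            b=cv2.PCACompute(t[:,:2].astype(np.float32),None); print(b[0],np.degrees(np.arctan2(b[1][0,1],b[1][0,0])))
np.savez('pics/w1.npz',p=p,P=P)
```

```text
t 2.02 pos [0.4663 0.0625 0.3605] yawY 115.2 tilt 0.08 j [ 0.55 -0.05 -0.19 -0.   -1.43 -1.68] F [ 0.1 -0.9  0.3] T [-0.02 -0.01  0.03] op 0.0853
shift shares total [-0.622 -0.361  0.012]
turn shares total [ 0.0003 -0.0006  0.002 ]
[332 150  15  15 170] [0.4229 0.1605 0.1099] [0.415 0.153 0.103] [0.432 0.17  0.112]
top 0.11113118310876971 ((422.7747497558594, 161.16018676757812), (17.828187942504883, 16.500886917114258), 22.30689811706543)
[[0.4230245 0.1609424]] 42.357124
[ 227  188   21   70 1028] [0.4914 0.0589 0.2666] [0.473 0.045 0.236] [0.522 0.079 0.269]
top 0.26783880171504854 ((498.14617919921875, 62.28425598144531), (52.14630889892578, 13.004107475280762), 29.0224609375)
[[0.49528936 0.0609033 ]] 30.442305
```

View pics/w1.png

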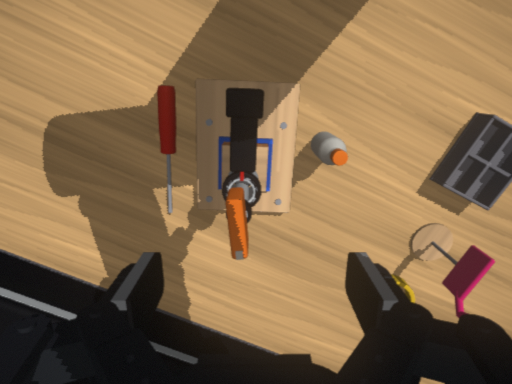

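Run:
```python
from h import *
z=np.load('pics/w1.npz');p=z['p'];P=z['P']
# slab top points
Z=P[...,2]; m=(abs(Z-.025)<.005); 
c=P[...,:2]; m&=(np.hypot(c[...,0]-.46,c[...,1]-.05)<.2)
m[:, :180]=0
k,l,st,ce=cv2.connectedComponentsWithStats(m.astype(np.uint8)); i=1+st[1:,4].argmax()
q=P[l==i][:,:2]; print(cv2.minAreaRect(q.astype(np.float32)*1000),st[i])
g=p.max(-1)<60
m=g&(Z>.145)&(Z<.165)&(np.hypot(c[...,0]-.46,c[...,1]-.05)<.12)
# column top near it
col=P[m]; 
e=cv2.PCACompute(col[:,:2].astype(np.float32),None)
print(len(col),e[0],np.degrees(np.arctan2(e[1][0,1],e[1][0,0])), cv2.minAreaRect(col[:,:2].astype(np.float32)*1000))
for u,v in [(244,103),(244,140),(244,165),(196,82),(300,82),(290,211),(196,209)]: print(u,v,P[v,u].round(4))
b=(p[...,2].astype(int)-p[...,0]>60)&(c[...,0]<.6)&(abs(Z-.035)<.006)
print(cv2.minAreaRect(P[b][:,:2].astype(np.float32)*1000),b.sum())
```

```text
((480.8382263183594, 55.17577362060547), (200.236572265625, 150.13565063476562), 22.805374145507812) [ 196   79  105  134 7728]
2661 [[0.4394393  0.03685892]] 22.66788 ((455.8613586425781, 43.36714172363281), (124.33101654052734, 41.77970504760742), 22.68994903564453)
244 103 [0.4119 0.0254 0.1561]
244 140 [0.4476 0.0417 0.1542]
244 165 [0.4734 0.0535 0.1527]
196 82 [ 0.422  -0.0493  0.0239]
300 82 [0.3571 0.0873 0.001 ]
290 211 [ 0.548   0.1692 -0.0009]
196 209 [ 6.125e-01  2.320e-02 -3.000e-04]
((475.3411865234375, 74.76810455322266), (105.29796600341797, 55.924251556396484), 65.95498657226562) 189
```

```bash
python3 -c "
from h import *
where((.498,.0622,.30),119)"
```

```text
t 2.07 pos [0.4663 0.0621 0.3604] yawY 115.2 tilt 0.09 j [ 0.55 -0.05 -0.19 -0.   -1.43 -1.68] F [ 0.  -0.6 -0.2] T [ 0.06 -0.02 -0.03] op 0.0857
shift shares total [-0.721 -0.335  1.51 ]
turn shares total [ 0.0004 -0.0006 -0.0317]
```

>>> {"api": "send_rows", "payload": {"deltas": [[[-0.25, -0.12, 0.3, 0, 0, -0.012], [-0.25, -0.12, 0.4, 0, 0, -0.012], [-0.25, -0.1, 0.4, 0, 0, -0.008], [0, 0, 0.3, 0, 0, 0], [0, 0, 0, 0, 0, 0], [0, 0, 0, 0, 0, 0]]]}}

```text
t: 2.57
tool_pos: [0.4995, 0.0573, 0.304]
eef_rot: [-0.783, 3.041, 0.001]
ft_force: [0.9, 0.1, -0.7]
opening: 0.0856
```

Run:
```python
from h import *
where((.498,.0622,.234),119)
s=state(); p,d=eyes.snapshot('wrist'); cv2.imwrite('pics/w2.png',p[:,:,::-1])
P=cloud('wrist',p,d,(s['eef_rot'],s['tool_pos'])); m=orange(p)
k,l,st,c=cv2.connectedComponentsWithStats(m.astype(np.uint8))
for i in range(1,k):
    if st[i,4]>60:
        q=P[l==i]; q=q[np.isfinite(q[:,0])]
        zt=np.percentile(q[:,2],95); t=q[q[:,2]>zt-.004]
        print('top',zt,len(t),cv2.minAreaRect(t[:,:2].astype(np.float32)*1000))
```

```text
t 2.57 pos [0.4995 0.0573 0.304 ] yawY 118.9 tilt 0.09 j [ 0.51  0.03 -0.24 -0.   -1.3  -1.57] F [ 0.9  0.1 -0.7] T [ 0.02  0.02 -0.  ] op 0.0856
shift shares total [-0.024  0.125  1.75 ]
turn shares total [ 0.0002  0.0007 -0.0011]
top 0.11111827287767764 230 ((423.78057861328125, 160.940673828125), (17.408000946044922, 17.499866485595703), 16.881120681762695)
top 0.2678323083055001 1459 ((498.6496276855469, 61.768672943115234), (52.66134262084961, 12.457834243774414), 29.93781852722168)
```

View pics/w2.png

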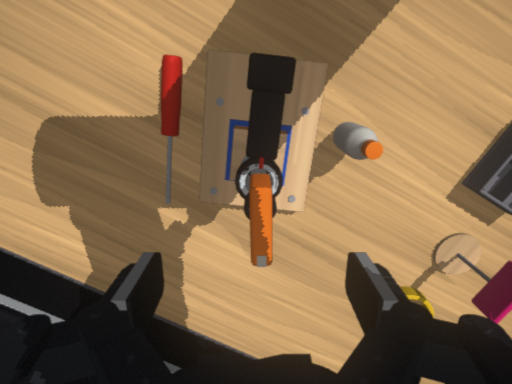

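>>> {"api": "send_rows", "payload": {"deltas": [[[-0.01, 0.1, 0.3, 0, 0, -0.002], [0, 0.03, 0.4, 0, 0, -0.002], [0, 0, 0.4, 0, 0, 0], [0, 0, 0.4, 0, 0, 0], [0, 0, 0.25, 0, 0, 0], [0, 0, 0, 0, 0, 0], [0, 0, 0, 0, 0, 0]]]}}

```text
t: 3.2
tool_pos: [0.4995, 0.0603, 0.2402]
eef_rot: [-0.787, 3.027, 0.003]
ft_force: [0.1, 0.2, 0.3]
opening: 0.0857
```

```bash
python3 -c "
from h import *
where((.4985,.062,.234),119.5)"
```

```text
t 3.2 pos [0.4995 0.0603 0.2402] yawY 119.2 tilt 0.82 j [ 0.51  0.06 -0.36  0.   -1.14 -1.58] F [0.1 0.2 0.3] T [ 0.01  0.02 -0.01] op 0.0857
shift shares total [0.003 0.049 0.155]
turn shares total [-0.0007  0.0068 -0.0028]
```

Fix the small tilt and offset, then close.

>>> {"api": "send_rows", "payload": {"deltas": [[[0, 0.05, 0.15, 0, 0.007, -0.002], [0, 0, 0, 0, 0, 0]]]}}

```text
t: 3.37
tool_pos: [0.4993, 0.0622, 0.236]
eef_rot: [-0.797, 3.037, -0.003]
ft_force: [1.5, -0.6, -0.1]
opening: 0.0853
```

```bash
python3 -c "
from h import *
where((.4985,.062,.234),119.5)"
```

```text
t 3.37 pos [0.4993 0.0622 0.236 ] yawY 119.4 tilt 0.14 j [ 0.52  0.07 -0.35  0.   -1.15 -1.58] F [ 1.5 -0.6 -0.1] T [ 0.01 -0.02  0.01] op 0.0853
shift shares total [0.019 0.006 0.049]
turn shares total [-0.001   0.0006 -0.0008]
```

>>> {"api": "send_rows", "payload": {"deltas": [[[0, 0, 0, 0, 0, 0], [0, 0, 0, 0, 0, 0], [0, 0, 0, 0, 0, 0], [0, 0, 0, 0, 0, 0], [0, 0, 0, 0, 0, 0], [0, 0, 0, 0, 0, 0], [0, 0, 0, 0, 0, 0], [0, 0, 0, 0, 0, 0]]], "jaw": -1}}

```text
t: 4.03
tool_pos: [0.5006, 0.0628, 0.2382]
eef_rot: [-0.797, 3.034, -0.003]
ft_force: [0.5, -0.3, -0.6]
opening: 0.0133
```

```bash
python3 -c "
from h import *
where((.4985,.062,.234),119.5)"
```

```text
t 4.03 pos [0.5006 0.0628 0.2382] yawY 119.4 tilt 0.29 j [ 0.52  0.07 -0.35  0.   -1.15 -1.58] F [ 0.5 -0.3 -0.6] T [-0.   -0.06  0.04] op 0.0133
shift shares total [0.056 0.009 0.104]
turn shares total [-0.0013  0.002  -0.0004]
```

>>> {"api": "send_rows", "payload": {"deltas": [[[0.02, 0, 0.01, 0, 0, -0.03], [0.02, 0, 0.01, 0, 0, -0.04], [0.01, 0, 0, 0, 0, -0.04], [0, 0, 0, 0, 0, -0.04], [0, 0, 0, 0, 0, -0.04], [0, 0, 0, 0, 0, -0.04]]]}}

```text
t: 4.53
tool_pos: [0.5007, 0.0628, 0.2382]
eef_rot: [-1.519, 2.74, -0.004]
ft_force: [-0.4, 0.5, 1.3]
opening: 0.0135
```

```bash
python3 -c "
from h import *
where((.4985,.062,.237),192)"
```

```text
t 4.53 pos [0.5007 0.0628 0.2382] yawY 148.0 tilt 0.54 j [ 0.52  0.06 -0.35  0.   -1.14 -1.08] F [-0.4  0.5  1.3] T [ 0.42  0.25 -0.16] op 0.0135
shift shares total [0.046 0.036 0.028]
turn shares total [-0.0042  0.0019 -0.3667]
```

>>> {"api": "send_rows", "payload": {"deltas": [[[0, 0, 0, -0.001, 0, -0.04], [0, 0, 0, -0.001, 0, -0.04], [0, 0, 0, -0.001, 0, -0.04], [0, 0, 0, -0.001, 0, -0.04], [0, 0, 0, 0, 0, -0.04], [0, 0, 0, 0, 0, -0.04], [0, 0, 0, 0, 0, -0.04], [0, 0, 0, 0, 0, -0.04], [0, 0, 0, 0, 0, -0.04], [0, 0, 0, 0, 0, 0], [0, 0, 0, 0, 0, 0]]]}}

```text
t: 5.45
tool_pos: [0.5001, 0.0636, 0.2381]
eef_rot: [-2.46, 1.942, 0.007]
ft_force: [-0.0, 0.4, -0.7]
opening: 0.0131
```

```bash
python3 -c "
from h import *
where((.5005,.0628,.237),192)
s=state(); p,d=eyes.snapshot('wrist'); cv2.imwrite('pics/w3.png',p[:,:,::-1])"
```

```text
t 5.45 pos [0.5001 0.0636 0.2381] yawY -166.6 tilt 0.47 j [ 0.51  0.07 -0.34 -0.01 -1.15 -0.27] F [-0.   0.4 -0.7] T [0.11 0.09 0.03] op 0.0131
shift shares total [ 0.022 -0.005  0.028]
turn shares total [-0.0011  0.0038  0.0119]
```

View pics/w3.png

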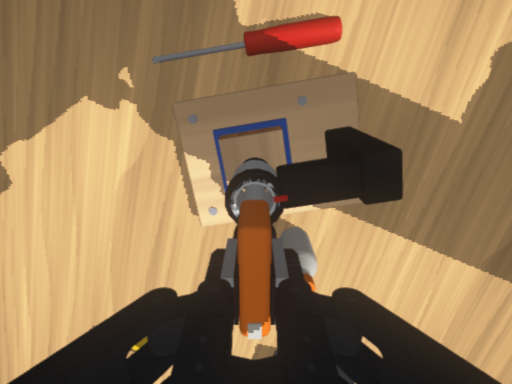

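>>> {"api": "send_rows", "payload": {"deltas": [[[0, 0, 0.06, 0, 0.003, 0], [0, 0, 0.1, 0, 0, 0], [0, 0, 0.1, 0, 0, 0], [0, 0, 0.1, 0, 0, 0], [0, 0, 0.08, 0, 0, 0], [0, 0, 0, 0, 0, 0]]]}}

```text
t: 6.0
tool_pos: [0.5, 0.0637, 0.219]
eef_rot: [-2.457, 1.954, -0.001]
ft_force: [0.3, -0.6, 0.6]
opening: 0.0129
```

```bash
python3 -c "
from h import *
where((.5005,.0628,.217),193)"
```

```text
t 6.0 pos [0.5    0.0637 0.219 ] yawY -167.0 tilt 0.18 j [ 0.52  0.08 -0.38 -0.   -1.11 -0.29] F [ 0.3 -0.6  0.6] T [ 0.28  0.06 -0.01] op 0.0129
shift shares total [ 0.024 -0.006  0.05 ]
turn shares total [-0.0014  0.0005  0.0001]
```

>>> {"api": "send_rows", "payload": {"deltas": [[[0.01, 0, 0.025, 0, 0, 0], [0, 0, 0.025, 0, 0, 0], [0, 0, 0.025, 0, 0, 0], [0, 0, 0.025, 0, 0, 0]]]}}

```text
t: 6.33
tool_pos: [0.5003, 0.0636, 0.2145]
eef_rot: [-2.456, 1.954, -0.001]
ft_force: [-0.6, -0.7, 1.6]
opening: 0.013
```

>>> {"api": "send_rows", "payload": {"deltas": [[[0, 0, 0.025, 0, 0, 0], [0, 0, 0.025, 0, 0, 0], [0, 0, 0.025, 0, 0, 0], [0, 0, 0, 0, 0, 0]]]}}

```text
t: 6.67
tool_pos: [0.5003, 0.0636, 0.2112]
eef_rot: [-2.456, 1.954, -0.001]
ft_force: [-0.6, 1.0, 1.2]
opening: 0.0131
```

>>> {"api": "send_rows", "payload": {"deltas": [[[0, 0, 0.025, 0, 0, 0], [0, 0, 0.025, 0, 0, 0], [0, 0, 0.025, 0, 0, 0], [0, 0, 0, 0, 0, 0]]]}}

```text
t: 7.0
tool_pos: [0.5002, 0.0636, 0.2079]
eef_rot: [-2.456, 1.954, -0.001]
ft_force: [-1.3, -0.1, 1.5]
opening: 0.0129
```

```bash
python3 -c "
from h import *
where((.5005,.0628,.217),193)"
```

```text
t 7.0 pos [0.5002 0.0636 0.2079] yawY -167.0 tilt 0.2 j [ 0.52  0.09 -0.39 -0.   -1.08 -0.29] F [-1.3 -0.1  1.5] T [0.4  0.34 0.02] op 0.0129
shift shares total [ 0.02  -0.003 -0.228]
turn shares total [-0.0014  0.0008 -0.0001]
```

>>> {"api": "send_rows", "payload": {"deltas": [[[0, 0, 0.025, 0, 0, 0], [0, 0, 0.025, 0, 0, 0], [0, 0, 0.025, 0, 0, 0], [0, 0, 0, 0, 0, 0]]]}}

```text
t: 7.33
tool_pos: [0.5006, 0.0636, 0.2055]
eef_rot: [-2.456, 1.953, -0.002]
ft_force: [-1.8, -0.0, 1.7]
opening: 0.0127
```

>>> {"api": "send_rows", "payload": {"deltas": [[[0, 0, 0.025, 0, 0, 0], [0, 0, 0.025, 0, 0, 0], [0, 0, 0, 0, 0, 0]]]}}

```text
t: 7.58
tool_pos: [0.5007, 0.0635, 0.2046]
eef_rot: [-2.455, 1.953, -0.003]
ft_force: [-2.3, 1.1, 1.4]
opening: 0.0132
```

>>> {"api": "send_rows", "payload": {"deltas": [[[0, 0, 0, 0, 0, 0], [0, 0, 0, 0, 0, 0]]]}}

```text
t: 7.75
tool_pos: [0.5005, 0.0635, 0.2045]
eef_rot: [-2.455, 1.953, -0.003]
ft_force: [-1.1, -0.5, 3.0]
opening: 0.0129
```

>>> {"api": "send_rows", "payload": {"deltas": [[[0, 0, 0.025, 0, 0, 0], [0, 0, 0.025, 0, 0, 0], [0, 0, 0, 0, 0, 0]]]}}

```text
t: 8.0
tool_pos: [0.5009, 0.0634, 0.204]
eef_rot: [-2.455, 1.952, -0.005]
ft_force: [-3.5, 0.0, 3.0]
opening: 0.0133
```

```bash
python3 -c "
from h import *
where((.5005,.0628,.2),193)
p,d=eyes.snapshot('side'); cv2.imwrite('pics/s4.png',cv2.resize(p[155:275,200:330,::-1],None,fx=6,fy=5,interpolation=cv2.INTER_CUBIC))
where()"
```

```text
t 8.0 pos [0.5009 0.0634 0.204 ] yawY -167.0 tilt 0.34 j [ 0.52  0.09 -0.4   0.   -1.07 -0.29] F [-3.5  0.   3. ] T [0.62 1.55 0.03] op 0.0133
shift shares total [0.013 0.015 0.099]
turn shares total [-0.0028  0.0004  0.0003]
t 8.05 pos [0.501  0.0635 0.204 ] yawY -167.0 tilt 0.35 j [ 0.52  0.09 -0.4   0.   -1.07 -0.29] F [-3.6  0.1  6.4] T [ 0.61  1.5  -0.02] op 0.0132
```

View pics/s4.png

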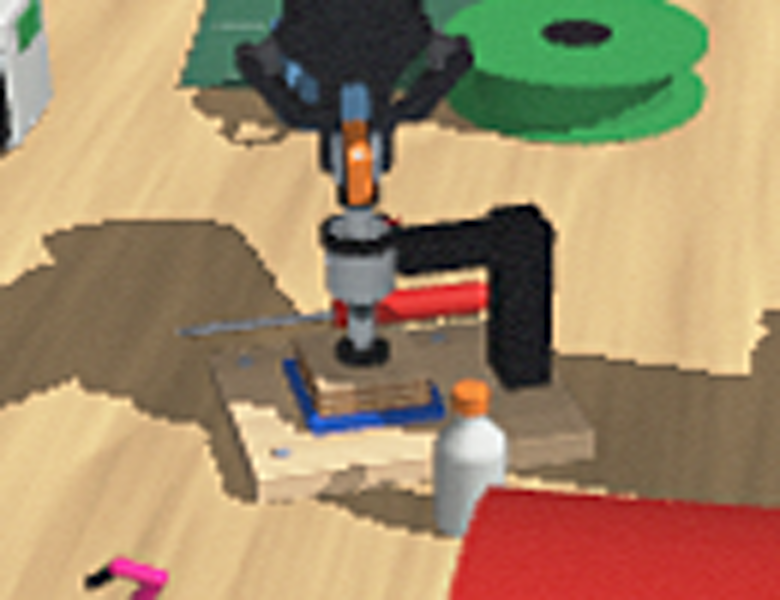

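>>> {"api": "send_rows", "payload": {"deltas": [[[0.01, 0.01, 0.04, -0.002, 0, 0], [0, 0, 0.03, 0, 0, 0], [0, 0, 0, 0, 0, 0]]]}}

```text
t: 8.3
tool_pos: [0.5013, 0.0634, 0.2032]
eef_rot: [-2.457, 1.952, -0.003]
ft_force: [-5.3, 0.4, 3.9]
opening: 0.0129
```

```bash
python3 -c "
from h import *
where((.5005,.0628,.2),193)"
```

```text
t 8.3 pos [0.5013 0.0634 0.2032] yawY -166.9 tilt 0.25 j [ 0.52  0.1  -0.4   0.   -1.07 -0.29] F [-5.3  0.4  3.9] T [ 0.73  2.   -0.01] op 0.0129
shift shares total [0.009 0.024 0.08 ]
turn shares total [-0.002   0.0005  0.0007]
```

>>> {"api": "send_rows", "payload": {"deltas": [[[0.0, 0.04, 0.05, 0, 0, 0], [0, 0.02, 0.04, 0, 0, 0], [0, 0, 0, 0, 0, 0]]]}}

```text
t: 8.55
tool_pos: [0.5012, 0.0635, 0.2028]
eef_rot: [-2.455, 1.947, -0.009]
ft_force: [-3.8, 0.4, 5.2]
opening: 0.0135
```

```bash
python3 -c "
from h import *
where((.5003,.0632,.2),193)"
```

```text
t 8.55 pos [0.5012 0.0635 0.2028] yawY -166.9 tilt 0.57 j [ 0.52  0.09 -0.41  0.   -1.06 -0.29] F [-3.8  0.4  5.2] T [ 0.55  2.06 -0.02] op 0.0135
shift shares total [0.001 0.024 0.069]
turn shares total [-0.0047  0.0004  0.0013]
```

>>> {"api": "send_rows", "payload": {"deltas": [[[0.0, 0.04, 0.08, -0.003, 0, 0], [0, 0.03, 0.08, -0.002, 0, 0]]]}}

```text
t: 8.72
tool_pos: [0.5013, 0.0634, 0.2002]
eef_rot: [-2.458, 1.947, -0.006]
ft_force: [-4.9, 1.3, 19.5]
opening: 0.0129
```

```bash
python3 -c "
from h import *
where((.5003,.0632,.2),193)"
```

```text
t 8.72 pos [0.5013 0.0634 0.2002] yawY -166.8 tilt 0.38 j [ 0.52  0.1  -0.41  0.   -1.06 -0.29] F [-4.9  1.3 19.5] T [ 0.63  2.04 -0.07] op 0.0129
shift shares total [0.    0.025 0.004]
turn shares total [-0.0031  0.0002  0.002 ]
```

>>> {"api": "send_rows", "payload": {"deltas": [[[0, 0, 0, 0, 0, 0]]]}}

```text
t: 8.8
tool_pos: [0.5017, 0.0635, 0.2012]
eef_rot: [-2.458, 1.946, -0.007]
ft_force: [-5.8, 0.4, 8.9]
opening: 0.0129
```

>>> {"api": "send_rows", "payload": {"deltas": [[[0, 0, 0, 0, 0, 0]]]}}

```text
t: 8.88
tool_pos: [0.5015, 0.0634, 0.2018]
eef_rot: [-2.458, 1.946, -0.007]
ft_force: [-4.6, 0.9, 8.0]
opening: 0.0127
```

>>> {"api": "send_rows", "payload": {"deltas": [[[0, 0.03, 0.04, 0, 0, 0]]]}}

```text
t: 8.97
tool_pos: [0.5011, 0.0633, 0.2016]
eef_rot: [-2.458, 1.945, -0.009]
ft_force: [-3.7, 0.7, 16.5]
opening: 0.0128
```

>>> {"api": "send_rows", "payload": {"deltas": [[[0, 0.03, 0.04, 0, 0, 0]]]}}

```text
t: 9.05
tool_pos: [0.501, 0.0633, 0.2016]
eef_rot: [-2.457, 1.943, -0.012]
ft_force: [-2.3, -0.3, 15.0]
opening: 0.0131
```

>>> {"api": "send_rows", "payload": {"deltas": [[[0, 0.03, 0.04, 0, 0, 0]]]}}

```text
t: 9.13
tool_pos: [0.501, 0.0633, 0.2016]
eef_rot: [-2.456, 1.941, -0.015]
ft_force: [-3.3, 1.6, 13.8]
opening: 0.0131
```

Run:
```python
from h import *
where()
z=np.load('pics/w1.npz')
Ps={'wrist':z['P'],'top':cloud('top',None,np.load('pics/top0d.npy')),'side':cloud('side',None,np.load('pics/side0d.npy'))}
a=np.radians(22.7)
for n,P in Ps.items():
    q=P.reshape(-1,3); dx=q[:,0]-.499;dy=q[:,1]-.062
    lx=dx*np.cos(a)+dy*np.sin(a); ly=-dx*np.sin(a)+dy*np.cos(a)
    if n=='side': ly=ly-.006
    def st(m,t): 
        v=q[m,2]; print(n,t,len(v),np.median(v).round(4) if len(v) else '',v.std().round(4) if len(v) else '')
    st((abs(lx)<.027)&(abs(ly)<.027)&(q[:,2]>.035)&(q[:,2]<.075),'stack')
    st((lx>-.12)&(lx<.07)&(abs(ly)>.05)&(abs(ly)<.068)&(abs(q[:,2]-.025)<.008),'slab')
    st((abs(lx+.095)<.012)&(abs(ly)<.015)&(abs(q[:,2]-.157)<.008),'col')
    st((abs(lx)<.022)&(abs(ly)<.012)&(q[:,2]>.258),'grip')
    m=(abs(lx)<.027)&(abs(ly)<.027)&(q[:,2]>.035)&(q[:,2]<.075)
    print(np.histogram(q[m,2],bins=np.arange(.035,.076,.002))[0])
```

```text
t 9.13 pos [0.501  0.0633 0.2016] yawY -166.6 tilt 0.87 j [ 0.52  0.09 -0.41  0.01 -1.05 -0.29] F [-3.3  1.6 13.8] T [ 0.72  2.03 -0.04] op 0.0131
wrist stack 322 0.0583 0.0009
wrist slab 2959 0.0248 0.001
wrist col 677 0.1568 0.0008
wrist grip 873 0.2667 0.0013
[  0   0   0   0   0   0   0   0   0   0  21 231  70   0   0   0   0   0
   0   0]
top stack 71 0.0586 0.002
top slab 628 0.0256 0.0023
top col 83 0.1573 0.0019
top grip 91 0.2671 0.0017
[ 0  0  0  0  0  0  0  0  0  1 13 28 19 10  0  0  0  0  0  0]
side stack 144 0.0578 0.0034
side slab 213 0.024 0.002
side col 33 0.1563 0.0019
side grip 52 0.2646 0.0028
[ 0  1  0  1  2  1  0  1  1 10 32 68 20  7  0  0  0  0  0  0]
```

>>> {"api": "send_rows", "payload": {"deltas": [[[0, 0.02, 0.02, -0.004, 0, 0]]]}}

```text
t: 9.22
tool_pos: [0.5007, 0.0634, 0.2019]
eef_rot: [-2.46, 1.943, -0.009]
ft_force: [-1.8, 0.2, 7.5]
opening: 0.0128
```

>>> {"api": "send_rows", "payload": {"deltas": [[[0, 0.02, 0.02, -0.003, 0, 0]]]}}

```text
t: 9.3
tool_pos: [0.5006, 0.0634, 0.202]
eef_rot: [-2.463, 1.945, -0.005]
ft_force: [-1.4, 0.1, 7.2]
opening: 0.0129
```

>>> {"api": "send_rows", "payload": {"deltas": [[[0, 0.02, 0.02, -0.003, 0, 0]]]}}

```text
t: 9.38
tool_pos: [0.5006, 0.0635, 0.2021]
eef_rot: [-2.466, 1.947, -0.0]
ft_force: [-0.8, 0.5, 6.9]
opening: 0.0132
```

>>> {"api": "send_rows", "payload": {"deltas": [[[0, 0.02, 0.02, -0.003, 0, 0]]]}}

```text
t: 9.47
tool_pos: [0.5007, 0.0636, 0.2021]
eef_rot: [2.463, -1.944, -0.004]
ft_force: [-1.5, 0.4, 6.3]
opening: 0.013
```

>>> {"api": "send_rows", "payload": {"deltas": [[[0, 0, 0.005, 0, 0, 0.02], [0, 0, 0.01, 0, 0, 0.04], [0, 0, 0.015, 0, 0, 0.04]]]}}

```text
t: 9.72
tool_pos: [0.5016, 0.0636, 0.2024]
eef_rot: [2.243, -2.196, -0.001]
ft_force: [-3.8, 0.5, 8.2]
opening: 0.0135
```

```bash
python3 -c "
from h import *
where((.5005,.063,.2028),119.4)"
```

```text
t 9.72 pos [0.5016 0.0636 0.2024] yawY -178.8 tilt 0.12 j [ 0.52  0.1  -0.4   0.   -1.07 -0.49] F [-3.8  0.5  8.2] T [0.53 1.74 0.03] op 0.0135
shift shares total [ 0.014  0.028 -0.009]
turn shares total [ 5.000e-04 -9.000e-04  5.151e-01]
```

>>> {"api": "send_rows", "payload": {"deltas": [[[0, 0.02, 0.015, 0, 0, 0.04], [0.01, 0.02, 0.015, 0, 0, 0.04], [0.01, 0.02, 0.015, 0, 0, 0.04], [0.01, 0.02, 0.015, 0, 0, 0.04]]]}}

```text
t: 10.05
tool_pos: [0.501, 0.0635, 0.2026]
eef_rot: [-1.824, 2.552, -0.004]
ft_force: [-0.8, 0.5, 4.9]
opening: 0.0132
```

```bash
python3 -c "
from h import *
where((.5005,.063,.2028),119.4)"
```

```text
t 10.05 pos [0.501  0.0635 0.2026] yawY 161.1 tilt 0.28 j [ 0.52  0.1  -0.4   0.   -1.07 -0.85] F [-0.8  0.5  4.9] T [0.6  0.65 0.07] op 0.0132
shift shares total [ 0.016  0.008 -0.006]
turn shares total [-0.0017  0.0017  0.3476]
```

>>> {"api": "send_rows", "payload": {"deltas": [[[0.015, 0.01, 0.02, -0.001, 0.001, 0.04], [0.01, 0.01, 0.02, 0, 0, 0.04], [0.01, 0.01, 0.02, 0, 0, 0.04], [0.01, 0.01, 0.02, 0, 0, 0.04]]]}}

```text
t: 10.38
tool_pos: [0.5013, 0.0634, 0.2025]
eef_rot: [-1.351, 2.827, -0.005]
ft_force: [-4.2, 0.2, 9.9]
opening: 0.0131
```

```bash
python3 -c "
from h import *
where((.5005,.063,.2028),119.4)"
```

```text
t 10.38 pos [0.5013 0.0634 0.2025] yawY 141.1 tilt 0.49 j [ 0.52  0.09 -0.41  0.   -1.06 -1.2 ] F [-4.2  0.2  9.9] T [0.51 1.64 0.33] op 0.0131
shift shares total [ 0.019  0.01  -0.007]
turn shares total [-0.0025  0.0033  0.1807]
```

>>> {"api": "send_rows", "payload": {"deltas": [[[0.01, 0.01, 0.01, -0.001, 0.001, 0.04], [0.01, 0.01, 0, -0.001, 0.001, 0.04], [0.01, 0, 0, 0, 0, 0.04], [0.01, 0, 0, 0, 0, 0.045], [0, 0, 0, 0, 0, 0.04]]]}}

```text
t: 10.8
tool_pos: [0.501, 0.063, 0.2029]
eef_rot: [-0.69, 3.059, -0.002]
ft_force: [-1.8, -0.2, 3.4]
opening: 0.0129
```

```bash
python3 -c "
from h import *
where((.5005,.063,.2028),118)"
```

```text
t 10.8 pos [0.501  0.063  0.2029] yawY 115.4 tilt 0.34 j [ 0.52  0.1  -0.4   0.   -1.07 -1.65] F [-1.8 -0.2  3.4] T [0.23 0.88 0.25] op 0.0129
shift shares total [0.011 0.004 0.003]
turn shares total [-0.0012  0.0026 -0.0216]
```

>>> {"api": "send_rows", "payload": {"deltas": [[[0, 0, 0, 0, 0, 0], [0, 0, 0, 0, 0, 0], [0, 0, 0, 0, 0, 0]]]}}

```text
t: 11.05
tool_pos: [0.5011, 0.0628, 0.2029]
eef_rot: [-0.692, 3.059, -0.003]
ft_force: [-2.1, 0.2, 4.5]
opening: 0.0129
```

```bash
python3 -c "
from h import *
where((.5005,.063,.2028),118)"
```

```text
t 11.05 pos [0.5011 0.0628 0.2029] yawY 115.5 tilt 0.34 j [ 0.52  0.1  -0.4   0.   -1.07 -1.64] F [-2.1  0.2  4.5] T [0.28 0.99 0.09] op 0.0129
shift shares total [0.013 0.01  0.003]
turn shares total [-0.0015  0.0024 -0.0209]
```

>>> {"api": "send_rows", "payload": {"deltas": [[[0, 0, 0, 0, 0, 0], [0, 0, 0, 0, 0, 0], [0, 0, 0, 0, 0, 0], [0, 0, 0, 0, 0, 0], [0, 0, 0, 0, 0, 0], [0, 0, 0, 0, 0, 0], [0, 0, 0, 0, 0, 0], [0, 0, 0, 0, 0, 0]]], "jaw": 1}}

```text
t: 11.72
tool_pos: [0.5015, 0.0628, 0.2014]
eef_rot: [-0.701, 3.057, -0.004]
ft_force: [-0.6, -0.1, 0.5]
opening: 0.0857
```

```bash
python3 -c "
from h import *
where((.4985,.062,.30),119)"
```

```text
t 11.72 pos [0.5015 0.0628 0.2014] yawY 115.8 tilt 0.32 j [ 0.52  0.1  -0.41  0.   -1.06 -1.64] F [-0.6 -0.1  0.5] T [-0.02  0.07  0.01] op 0.0857
shift shares total [ 0.064  0.006 -2.465]
turn shares total [-0.0017  0.0021 -0.0263]
```

Released cleanly. Now I'll lift straight up to about the earlier viewing height and check from there.

>>> {"api": "send_rows", "payload": {"deltas": [[[0, 0, -0.3, 0, 0, 0], [0, 0, -0.4, 0, 0, 0], [0, 0, -0.5, 0, 0, 0], [0, 0, -0.6, 0, 0, 0], [0, 0, -0.6, 0, 0, 0], [0, 0, -0.3, 0, 0, 0], [0, 0, 0, 0, 0, 0], [0, 0, 0, 0, 0, 0]]]}}

```text
t: 12.38
tool_pos: [0.4999, 0.0624, 0.313]
eef_rot: [-0.702, 3.06, -0.004]
ft_force: [-0.8, -0.1, -0.5]
opening: 0.0855
```

Run:
```python
from h import *
where()
s=state(); p,d=eyes.snapshot('wrist'); cv2.imwrite('pics/w5.png',p[:,:,::-1])
P=cloud('wrist',p,d,(s['eef_rot'],s['tool_pos'])); m=orange(p)
k,l,st,c=cv2.connectedComponentsWithStats(m.astype(np.uint8))
for i in range(1,k):
    if st[i,4]>60:
        q=P[l==i]; q=q[np.isfinite(q[:,0])]
        zt=np.percentile(q[:,2],95); t=q[q[:,2]>zt-.004]
        print('top',zt,np.median(t[:,2]),len(t),cv2.minAreaRect(t[:,:2].astype(np.float32)*1000))
q=P.reshape(-1,3);a=np.radians(22.7);dx=q[:,0]-.499;dy=q[:,1]-.062
lx=dx*np.cos(a)+dy*np.sin(a); ly=-dx*np.sin(a)+dy*np.cos(a)
for t,mm in (('col',(abs(lx+.095)<.012)&(abs(ly)<.015)&(abs(q[:,2]-.157)<.008)),('grip',(abs(lx)<.022)&(abs(ly)<.012)&(q[:,2]>.2))): print(t,mm.sum(),np.median(q[mm,2]))
p,d=eyes.snapshot('side'); cv2.imwrite('pics/s5.png',cv2.resize(p[155:275,200:330,::-1],None,fx=6,fy=5,interpolation=cv2.INTER_CUBIC))
```

```text
t 12.38 pos [0.4999 0.0624 0.313 ] yawY 115.8 tilt 0.2 j [ 0.52  0.03 -0.22  0.   -1.32 -1.64] F [-0.8 -0.1 -0.5] T [-0.04  0.03 -0.  ] op 0.0855
top 0.11119498349706929 0.10979147363208135 228 ((423.62615966796875, 161.29273986816406), (17.550745010375977, 17.520177841186523), 10.889707565307617)
top 0.2327503569248318 0.2316937864876128 1044 ((498.6999816894531, 61.623435974121094), (52.42182922363281, 13.332905769348145), 26.34062957763672)
col 1000 0.15681467802673865
grip 3628 0.38969116602546156
```

View pics/w5.png

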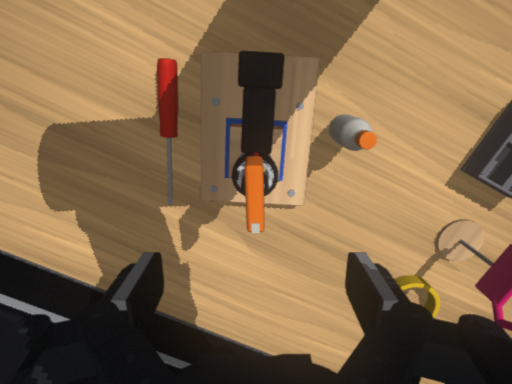

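View pics/s5.png

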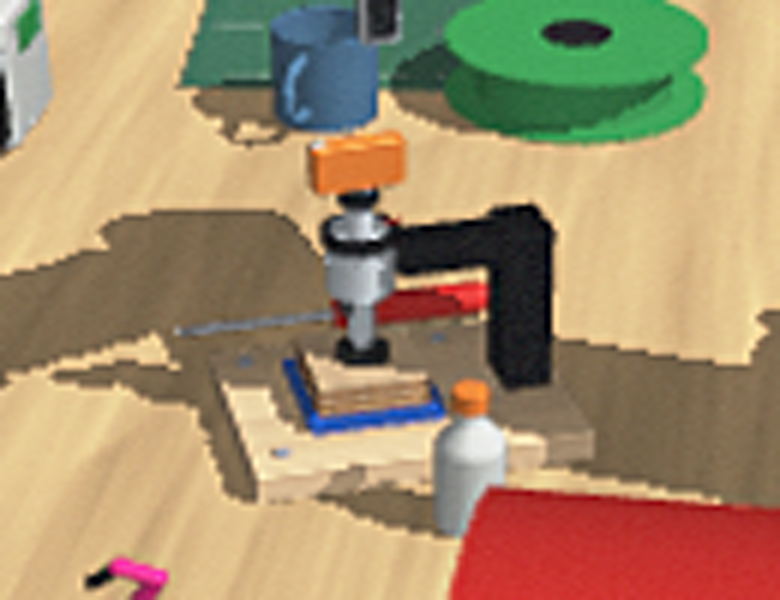

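```bash
python3 -c "
from rig import ticket
print(ticket.close_job())"
```

```text
the job is handed in; nothing more can be done
None
```

The pole is clamped on the stack with the grip locked, and the job is handed in. My best estimate of the pressure is about 10 N; I had no direct reading of it.

**What I did:**
- I took the grip from above and turned it anticlockwise about 74° to roughly 0.17 rad.
- I slid the pole down about 35 mm until the foot pressed on the stack.
- While it pressed, I turned the grip clockwise to about 1.5 rad, then opened the jaws and lifted clear. That took about 12.5 s.

**Last checks:**
- **Grip angle:** the wrist image shows the bar at about 26°, against about 23° for the press arm, so about 1.5 rad, which is locked.
- **Pole:** the grip top dropped 35.1 mm in the image, and the tool moved 35.3 mm while holding it. So the pole did not visibly slip when I let go.
- **Bystanders:** the glue bottle measured less than 1 mm from its earlier position. The screwdriver, mug and spool look unmoved in the pictures; I did not measure them or the tape, flamingo and screw box.
- **Robot:** it is clear of the press, and the wrist force is back to about zero.

**Where the checks disagreed:** the camera heights give a foot force of about 9 N, and the wrist force while pressing suggests 10 to 11 N. Both are inside the 6.5–14 N window. The wrist force briefly read 19.5 N while pressing. That reading includes pole drag and motion, and I estimate the foot itself stayed near 13–14 N or below.

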